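Hold the cast lever level over its fixture

TASK

Someone left a small bottle standing on the assembly fixture: set it upright in the steel tray. Then lift the cast lever by its balance point and carry it over the fixture, and finish while holding it there, level and still, its underside about 5 cm above the tops of the two posts, the thick boss centred over the post with the pin and the small eye centred over the other post, touching nothing but the gripper. Leave the other things where they lie.

Things in the scene. Friction and masses are not known exactly. Their poses are not given: they have to be found in the camera images.
- lever: Cast-aluminium lever, about 0.4 kg, lying at the left: round boss (54 mm dia, 44 tall), web 16 mm wide (z 13 to 31 mm, flat sides, clear of the bench; free from 27 to 166 mm from the boss axis), small eye (28 mm dia, 31 tall) 180 mm from the boss, axis to axis. Origin: underside plane, below the balance point, 48 mm from the boss axis (not mid-length). x along the web to the eye, z up.
- balance (a point): The lever's balance point (centre of mass along its length) in the middle of the web, 22 mm above the underside; a thin scribed line across the web's top marks it, 48 mm from the boss axis. Grip here: the middle between the fingers (TCP) must be within 15 mm of it along the web. Axes as the lever's.
- boss_under (a point): Centre of the boss on the lever's underside.
- eye_under (a point): Centre of the small eye on the lever's underside, 180 mm from boss_under.
- fixture: Steel assembly fixture, fixed to the bench at the robot's right: base plate 230 x 80 x 10 mm with a low rib and two posts 180 mm apart, their tops 50 mm above the bench. Origin: centre of the base plate's underside; x points from the pin post to the rest post, z up.
- pin_seat (a point): Centre of the round top (52 mm diameter) of the pin post, the one nearer the robot, 50 mm above the bench, at x = -90 mm in the fixture; a pin 14 mm in diameter stands 12 mm above it. The lever's boss belongs over it.
- rest_pad (a point): Centre of the square flat top (50 x 50 mm) of the rest post, the one farther from the robot, 50 mm above the bench, at x = +90 mm in the fixture. The bottle stands on it at the start; the lever's eye belongs over it.
- bottle: Small clear round screw-cap bottle with a dark cap, 34 mm diameter, 78 mm tall, 50 g, standing loose on the rest post. The body is straight up to about 50 mm, the cap (25 mm diameter) is its top 13 mm. Origin: centre of its underside, z up.
- steel_tray: Shallow open steel tray, fixed, 150 x 115 x 22 mm, walls and floor 3 mm thick. Origin: centre of its underside; x along its long side, away from the robot. The half nearer the robot (x -72 to 0 mm) is empty, small parts lie in the other. Behind it, on a jack, stands a water bath that fills x over 0.56 m, y -0.12 to 0.22 m, z 0.14 to 0.40 m (world): carry past in front of it.
- stopper_glass: Bystander: ground-glass stopper, 63 mm long, 18 mm thick, lying in the far half of the tray. Leave it.
- plug_white: Bystander: white tapered plug, 40 mm long, 17 mm thick, lying in the far half of the tray. Leave it.
- tweezers: Bystander: steel tweezers, 125 mm long, on the bench behind the tray. Leave them.
- lab_timer: Bystander: small timer, 62 x 62 x 18 mm, near the front at the right. Leave it.
- rubber_stopper: Bystander: rubber stopper, 28 mm diameter, 24 mm tall, at the right by the timer. Leave it.
Not all that is in view belongs to the job. What is shaped like the bottle but blue is not meant.

How it is judged:
By the outcome, as a careful person would: the job done as asked, in the order asked, and still so for the second after the job is handed in, while the arm keeps its last pose, push and grip.
It also fails if it takes over 56 s, if anything falls off the work surface, if the arm or the gripper's body presses on something with over 40 N, if the wrist force passes 120 N, or if a joint passes its speed limit or range.

ROBOT

A 6-joint arm with a two-finger parallel gripper is mounted at the origin on a cart in front of the work surface, level with it; the furniture and walls round the work are solid. World frame = base frame: x ahead of the robot, y to its left, z up, the work surface at z = 0. Lengths are in m, angles in rad, forces in N, time in s.
With the tool pointing down it reaches from about 0.35 to 0.975 m from the base axis. Payload 4.9 kg.
Tool frame: the origin (TCP) lies between the finger pads, 19 mm behind the fingertips; this is the grasp point; z points along the fingers, y is the line along which they close (so a half turn about z gives the same grasp; the last joint's range is limited). The gripper opens to 85 mm and grips with 20 to 120 N. Pads are 22 mm wide; open, the fingers measure 114 mm over their backs; the gripper's body (76 mm by 85 mm) begins 54 mm behind the grasp point. The pads swing forward as they close: fully open they stand 13 mm farther back than shut.
Start: joints at [1.108, 0.053, 1.613, -0, 1.476, -0.119], TCP at [0.211, 0.588, 0.25] pointing down, gripper open.
Joint ranges: [-3.01, 3.01], [-1.01, 2.22], [0.06, 2.58], [-1.02, 4.17], [0.09, 2.62], [-3.14, 3.14]. Speed limits (rad/s): [2.57, 2.57, 3.14, 3.14, 3.14, 3.14].

INTERFACE

Orientations are given as a rotation vector (axis times angle).
In Python, from station import ctrl gives the robot as it stands.
- The arm moves only by the tool step_arm, never from a script. Its argument "targets" is a list of rows, each an object with "travel": the shift along the world's x, y, z as a fraction of full scale, a list of three; "angular": the turn, a rotation vector about the world's x, y, z as a fraction of full scale, a list of three; "gripper": the opening, from 0 (shut) to 1 (fully open). In form: [{"travel": [x, y, z], "angular": [rx, ry, rz], "gripper": gripper}, ...]. A call has 1 to 10 rows; each row is the pose to reach, as a shift and turn from the pose commanded when the call began; what a row does not reach only later rows make up. Full scale, the value 1, is 0.6 m for a shift and pi/4 rad for a turn. A row lasts 1/10 s, in which the tool goes at most 50 mm and 8.59 degrees, less where a joint would pass 70% of its speed; a pose out of reach is approached as far as the arm can. A call with a number of a shift or a turn outside -1 to 1 is refused whole. A call with a gripper value outside its range is refused whole. The fingers move at their own pace and stop on an object; "squeeze" is the grip in N (left out, the last holds). Time passes only in rows, so rows that repeat a pose let the fingers close. It gives the time, the measured TCP pose, the force, the opening and the grip force at its end, in the units of the state.
- ctrl.get_obs(): the state, without advancing time (a new reading comes with each control period).
- ctrl.get_image(name): name is "scene" or "top" or "wrist"; returns a dict with "img" (384x512x3 uint8, red, green, blue), "fx", "fy", "cx", "cy" (pixels), "rvec" (rotation vector, rad) and "tvec" (3), from world to camera coordinates, as OpenCV has them. Camera axes: x right, y down, z forward; pixel columns grow to the right and rows downward; lengths in m; the calibration is good to about 2 mm. A picture is of the moment at which its call begins. There is no depth.
- ctrl.finish_job(): hands the job in; it is judged then, once.
The state is a dict: "t": time; "q": joint angles; "dq": joint speeds; "effort": joint torques, N m; "tool_pos": TCP position; "tool_rot": TCP orientation; "contact_force": force on the tool from outside, world axes, zero at the start; "wrist_torque": the same for the moment, N m; "opening": finger opening in m; "grip_force": force on a finger pad.
Only numpy, scipy, OpenCV 4.12 (cv2) and the standard library are available. Lean on these libraries where they do the work, as an engineer would, in place of code of your own. Each camera call takes 0.05 s, during which the arm holds its last target. There are 200 camera calls.

## Working session

There is one attempt and no reset: what is moved stays moved. The work goes in short steps, Python scripts to look and compute and a tool call to move; the robot and the scene stay as the last step left them, time stands still between calls to the robot, and variables do not carry over. Pictures are saved under pics/ and viewed, at most 10 in all, crops included, and the job is handed in when it is done.

Besides the shell and the picture viewer there is one more tool, called after ">>>" as name(argument=value, ...), one argument or row to a line, values as JSON. step_arm: Moves the arm, as the interface text tells. Its arguments: {"type":"object","properties":{"targets":{"type":"array"},"squeeze":{"type":"number"}},"required":["targets"]}

```bash
mkdir -p pics; ls; cat > h.py <<'E'
import numpy as np, cv2
from station import ctrl
def cam(n):
    d=ctrl.get_image(n); d['R']=cv2.Rodrigues(np.array(d['rvec'],float))[0]; d['t']=np.array(d['tvec'],float).ravel(); return d
def ray(d,u,v,z):
    c=-d['R'].T@d['t']; r=d['R'].T@np.array([(u-d['cx'])/d['fx'],(v-d['cy'])/d['fy'],1]); return c+r*(z-c[2])/r[2]
def proj(d,p):
    q=(d['R']@np.atleast_2d(p).T).T+d['t']; return np.c_[q[:,0]/q[:,2]*d['fx']+d['cx'],q[:,1]/q[:,2]*d['fy']+d['cy']]
E
python3 - <<'E'
from h import *
import pickle
D={}
for n in('scene','top','wrist'):
    d=cam(n); D[n]=d; print(n,-d['R'].T@d['t'],d['fx'])
pickle.dump(D,open('d0.pkl','wb'))
for n in('scene','top'): cv2.imwrite(f'pics/{n}0.png',cv2.resize(D[n]['img'][:,:,::-1],(800,600),interpolation=cv2.INTER_CUBIC))
o=ctrl.get_obs();print(o)
E
```

```text
pics
scene [-0.39791879 -0.53249592  0.68056172] 384.3918543010784
top [ 0.40916454 -0.06739331  1.55963971] 438.13250320964846
wrist [0.14566169 0.6120627  0.37249484] 339.2226328251132
{'t': 0.15, 'q': array([ 1.10799042e+00,  5.32077311e-02,  1.61399948e+00, -2.82453158e-05,
        1.47603721e+00, -1.19017458e-01]), 'dq': array([ 0.0003824 , -0.00088346, -0.00343759, -0.00112616,  0.00256583,
       -0.00049621]), 'effort': array([ 3.59756086e-04, -3.94242597e+01, -3.70721126e+01, -1.27669127e-04,
        4.62273223e-03,  1.46542106e-05]), 'tool_pos': array([0.21046314, 0.58799317, 0.24903139]), 'tool_rot': array([-5.37285388e-01, -3.09485302e+00,  2.49788336e-03]), 'contact_force': array([-1.02245969,  0.23085201,  0.50504778]), 'wrist_torque': array([-0.00035009,  0.03266777,  0.0331273 ]), 'grip_force': 0.0, 'opening': 0.08494555906940011}
```

View pics/scene0.png

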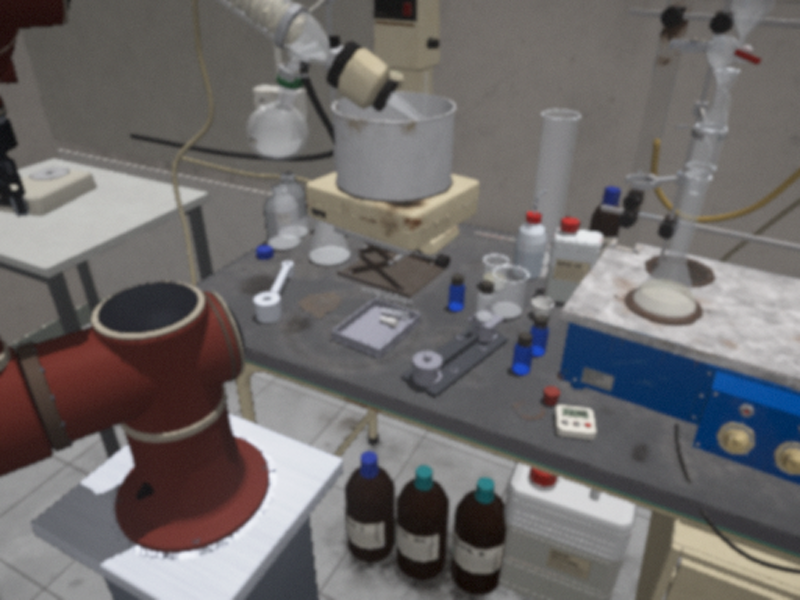

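View pics/top0.png

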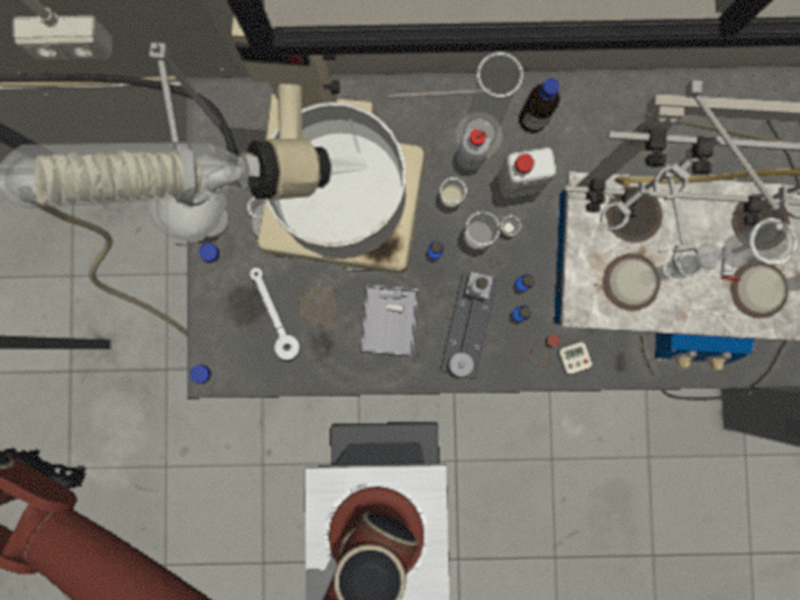

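Scene picture: the lever lies at (265,300)-(287,268) and the tray at (377,325). The fixture has its pin post at (427,368) and its rest post at about (488,322).
Candidates for the bottle: clear with dark cap at (486,300); blue ones at (457,293), (522,352) and (538,335); clear beakers at (512,285) and (495,265). I choose the clear one on the rest post, top view (480,285), and check it in a close crop.

```bash
python3 - <<'E'
from h import *
import pickle
D=pickle.load(open('d0.pkl','rb'))
s=D['scene']['img'][165:255,255:345,::-1]; t=D['top']['img'][165:245,270:350,::-1]
l=D['top']['img'][165:235,150:220,::-1]; y=D['top']['img'][175:235,220:280,::-1]
f=lambda a,n:cv2.resize(a,(n,n),interpolation=cv2.INTER_CUBIC)
cv2.imwrite('pics/c1.png',np.vstack([np.hstack([f(s,400)[:300],f(t,400)[:300]]),np.hstack([f(l,400)[:300],f(y,400)[:300]])]))
# all full scale: crop px = scale*(px-off)
E
```

```text
(no output)
```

View pics/c1.png

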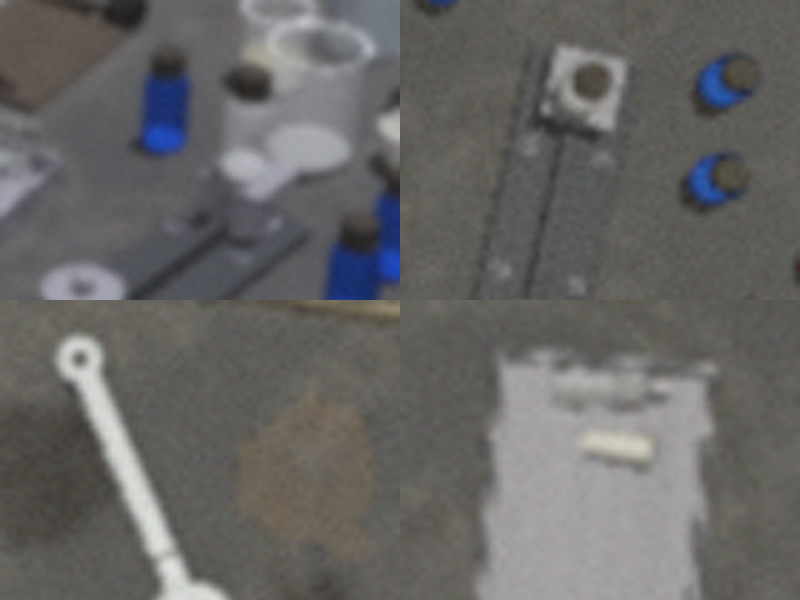

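The crop confirms it: a clear body with a dark cap on the square rest post, top crop (592,82). The lookalikes beside it are blue.

```bash
python3 - <<'E'
from h import *
import pickle
D=pickle.load(open('d0.pkl','rb'));d=D['top']; k=.64
P=lambda n,u,v,z:print(n,(u).__round__(1),(v).__round__(1),ray(d,u-.2,v-.2,z).round(4))
P('cap',270+192/5,165+82/5,.128)
P('rest',270+186/5,165+86/5,.05)
P('pin',461*k,364*k,.05)
P('eye',150+80/5.714,165+58/5.714,.031)
P('boss',286.5*k,347*k,.044)
for u,v in((365,287),(418,287),(414,355),(363,350)):P('tray',u*k,v*k,.022)
s=D['scene']
# bottle base in scene crop (245,170ish): left panel
print('scene bottle cap top',ray(s,255+250/4.444,165+72/4.444,.128))
W=D['wrist'];cv2.imwrite('pics/w0.png',W['img'][:,:,::-1])
# lever white mask
g=cv2.cvtColor(d['img'],cv2.COLOR_RGB2GRAY)
m=np.zeros_like(g);m[165:235,155:200]=(g[165:235,155:200]>140)
ys,xs=np.nonzero(m);print(len(xs),xs.min(),xs.max(),ys.min(),ys.max())
from math import *
pts=np.c_[xs,ys].astype(float); w=np.array([ray(d,a,b,.035)[:2] for a,b in pts])
c=w.mean(0);u_,s_,v_=np.linalg.svd(w-c);print('axis',c,v_[0],degrees(atan2(v_[0][1],v_[0][0])),(w@v_[0]).min(),(w@v_[0]).max(),c@v_[0])
E
```

```text
cap 308.4 181.4 [ 0.5461 -0.2366  0.128 ]
rest 307.2 182.2 [ 0.5508 -0.2416  0.05  ]
pin 295.0 233.0 [ 0.3767 -0.1951  0.05  ]
eye 164.0 175.2 [0.587  0.2578 0.031 ]
boss 183.4 222.1 [0.4213 0.1889 0.044 ]
tray 233.6 183.7 [0.5532 0.0146 0.022 ]
tray 267.5 183.7 [ 0.5509 -0.1049  0.022 ]
tray 265.0 227.2 [ 0.3982 -0.0928  0.022 ]
tray 232.3 224.0 [0.4115 0.0212 0.022 ]
scene bottle cap top [ 0.54541881 -0.23787787  0.128     ]
425 160 191 171 229
axis [0.48156319 0.21432401] [-0.92566185 -0.37835188] -157.7683685326665 -0.6555318969133419 -0.435465004904799 -0.5268545606269528
```

View pics/w0.png

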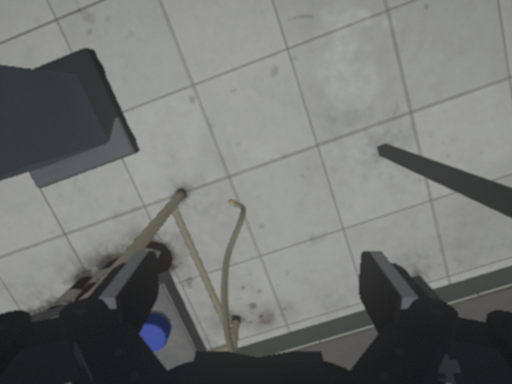

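>>> step_arm(
  targets=[
    {"travel": [0.3, -0.6, 0], "angular": [0, 0, 0.1], "gripper": 1},
    {"travel": [0.3, -0.6, 0], "angular": [0, 0, 0.1], "gripper": 1},
    {"travel": [0.3, -0.6, 0], "angular": [0, 0, 0.1], "gripper": 1},
    {"travel": [0.3, -0.6, 0], "angular": [0, 0, 0.1], "gripper": 1},
    {"travel": [0.3, -0.6, 0], "angular": [0, 0, 0.1], "gripper": 1},
    {"travel": [0.3, -0.6, 0], "angular": [0, 0, 0.1], "gripper": 1},
    {"travel": [0.3, -0.6, 0], "angular": [0, 0, 0.1], "gripper": 1},
    {"travel": [0.3, -0.6, 0], "angular": [0, 0, 0.1], "gripper": 1},
    {"travel": [0.3, -0.6, 0], "angular": [0, 0, 0.1], "gripper": 1},
    {"travel": [0.3, -0.6, 0], "angular": [0, 0, 0.1], "gripper": 1},
  ],
)

```text
t: 1.15
tool_pos: [0.391, 0.2274, 0.2498]
tool_rot: [-0.42, -3.113, -0.0]
contact_force: [-0.1, 0.1, 0.6]
opening: 0.0853
grip_force: 0.0
```

```bash
cat > lev.py <<'E'
from h import *
from scipy.optimize import minimize
d=cam('wrist'); cv2.imwrite('pics/w1.png',d['img'][:,:,::-1]); import pickle; pickle.dump(d,open('w1.pkl','wb'))
print(proj(d,[[.587,.2578,.031],[.4213,.1889,.044],[.4656,.2073,.031]]).round(0), ctrl.get_obs()['tool_pos'],ctrl.get_obs()['t'])
E
python3 lev.py
```

```text
[[327. 320.]
 [230. 209.]
 [259. 238.]] [0.39053713 0.22843048 0.24981237] 1.2
```

View pics/w1.png

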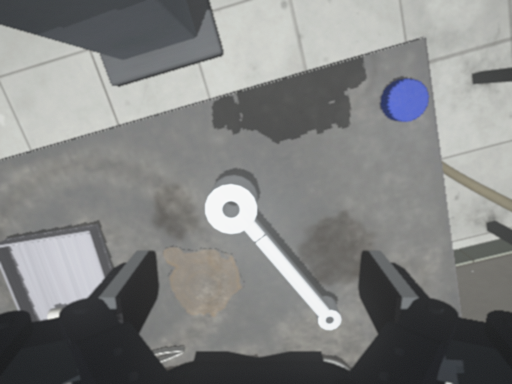

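Wrist view: the boss is at (231,209), the eye at (330,320) and the scribed line at about (263,238). This agrees with the top estimate. I go on to the fixture, staying in front of the bath.

>>> step_arm(
  targets=[
    {"travel": [0, -0.6, 0], "angular": [0, 0, 0], "gripper": 0.65},
    {"travel": [0, -0.6, 0], "angular": [0, 0, 0], "gripper": 0.65},
    {"travel": [0, -0.6, 0], "angular": [0, 0, 0], "gripper": 0.65},
    {"travel": [0, -0.6, 0], "angular": [0, 0, 0], "gripper": 0.65},
    {"travel": [0, -0.6, 0], "angular": [0, 0, 0], "gripper": 0.65},
    {"travel": [0, -0.6, 0], "angular": [0, 0, 0], "gripper": 0.65},
    {"travel": [0, -0.6, 0], "angular": [0, 0, 0], "gripper": 0.65},
  ],
)

```text
t: 1.9
tool_pos: [0.3909, -0.1219, 0.2502]
tool_rot: [0.41, 3.114, 0.0]
contact_force: [1.9, -0.2, 0.1]
opening: 0.0559
grip_force: 0.0
```

>>> step_arm(
  targets=[
    {"travel": [0, -0.18, 0], "angular": [0, 0, 0], "gripper": 0.65},
    {"travel": [0, -0.18, 0], "angular": [0, 0, 0], "gripper": 0.65},
    {"travel": [0, -0.18, 0], "angular": [0, 0, 0], "gripper": 0.65},
    {"travel": [0, -0.18, 0], "angular": [0, 0, 0], "gripper": 0.65},
    {"travel": [0, -0.18, 0], "angular": [0, 0, 0], "gripper": 0.65},
  ],
)

```text
t: 2.4
tool_pos: [0.3912, -0.2279, 0.2497]
tool_rot: [-0.412, -3.114, -0.002]
contact_force: [-0.0, -0.3, -0.6]
opening: 0.0555
grip_force: 0.0
```

```bash
python3 - <<'E'
from h import *
import pickle
d=pickle.load(open('w1.pkl','rb')); g=cv2.cvtColor(d['img'],cv2.COLOR_RGB2GRAY)
c=cv2.HoughCircles(cv2.GaussianBlur(cv2.resize(g,None,fx=4,fy=4,interpolation=cv2.INTER_CUBIC),(0,0),2)[640:1340,700:1450],cv2.HOUGH_GRADIENT,1,80,param1=100,param2=25,minRadius=30,maxRadius=125)
for a in c[0][:8]: 
    u,v=(a[:2]+[700,640]+.5)/4-.5; print(u.round(1),v.round(1),a[2]/4,ray(d,u,v,.044 if a[2]>70 or v<250 else .031).round(4))
print('scribe',ray(d,262.5,238.5,.031))
d=cam('wrist'); cv2.imwrite('pics/w2.png',d['img'][:,:,::-1]); pickle.dump(d,open('w2.pkl','wb'))
print(proj(d,[[.546,-.2366,.128],[.5508,-.2416,.05],[.3767,-.1951,.05]]).round(0), ctrl.get_obs()['tool_pos'],ctrl.get_obs()['t'])
E
```

```text
230.0 210.5 26.9 [0.423  0.1887 0.044 ]
329.8 320.2 11.275 [0.5878 0.2604 0.031 ]
scribe [0.46707279 0.21136754 0.031     ]
[[294. 361.]
 [284. 313.]
 [287. 149.]] [ 0.39123866 -0.2277288   0.24981595] 2.45
```

View pics/w2.png

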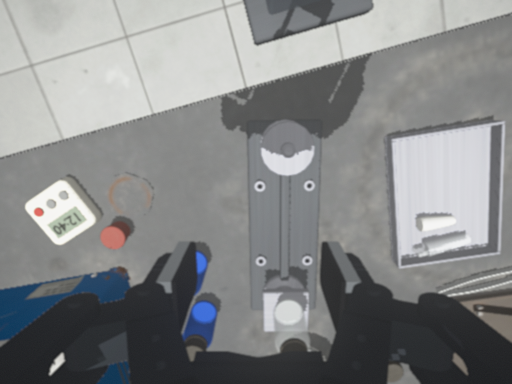

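Wrist view: pin post top at (288,148), rest pad centre at about (286,311), bottle base disc at about (290,312) with its cap at (294,347). The tray corners are at (390,136), (504,122), (500,252) and (398,267), and its near half is empty.

```bash
python3 - <<'E'
from h import *
import pickle
d=pickle.load(open('w2.pkl','rb'))
for n,u,v,z in(('pin',288,148,.05),('pin2',289,149.5,.062),('pad',286,311,.05),('btl',290,312,.052),('t',389,136,.022),('t',504,121,.022),('t',501,253,.022),('t',398,267,.022)):print(n,ray(d,u,v,z).round(4))
E
```

```text
pin [ 0.3758 -0.1942  0.05  ]
pin2 [ 0.3755 -0.1942  0.062 ]
pad [ 0.5492 -0.2385  0.05  ]
btl [ 0.5502 -0.2344  0.052 ]
t [ 0.3951 -0.0899  0.022 ]
t [0.4104 0.0249 0.022 ]
t [0.5581 0.0118 0.022 ]
t [ 0.5454 -0.1033  0.022 ]
```

>>> step_arm(
  targets=[
    {"travel": [0.13, -0.007, 0], "angular": [0, 0, 0], "gripper": 0.8},
    {"travel": [0.26, -0.013, 0], "angular": [0, 0, 0], "gripper": 0.8},
    {"travel": [0.26, -0.013, 0], "angular": [0, 0, 0], "gripper": 0.8},
    {"travel": [0.26, -0.013, 0], "angular": [0, 0, 0], "gripper": 0.8},
    {"travel": [0.26, -0.013, 0], "angular": [0, 0, 0], "gripper": 0.8},
    {"travel": [0.26, -0.013, -0.06], "angular": [0, 0, 0], "gripper": 0.8},
    {"travel": [0.26, -0.013, -0.12], "angular": [0, 0, 0], "gripper": 0.8},
    {"travel": [0.26, -0.013, -0.16], "angular": [0, 0, 0], "gripper": 0.8},
    {"travel": [0.26, -0.013, -0.16], "angular": [0, 0, 0], "gripper": 0.8},
  ],
)

```text
t: 3.35
tool_pos: [0.5431, -0.235, 0.1501]
tool_rot: [-0.414, -3.107, -0.005]
contact_force: [-0.9, -0.1, -0.5]
opening: 0.0685
grip_force: 0.0
```

```bash
python3 - <<'E'
from h import *
s=cam('scene');w=cam('wrist');cv2.imwrite('pics/g.png',np.hstack([cv2.resize(s['img'][150:270,250:370,::-1],(400,400),interpolation=cv2.INTER_CUBIC),cv2.resize(w['img'][:,:,::-1],(400,400))]))
E
```

```text
(no output)
```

View pics/g.png

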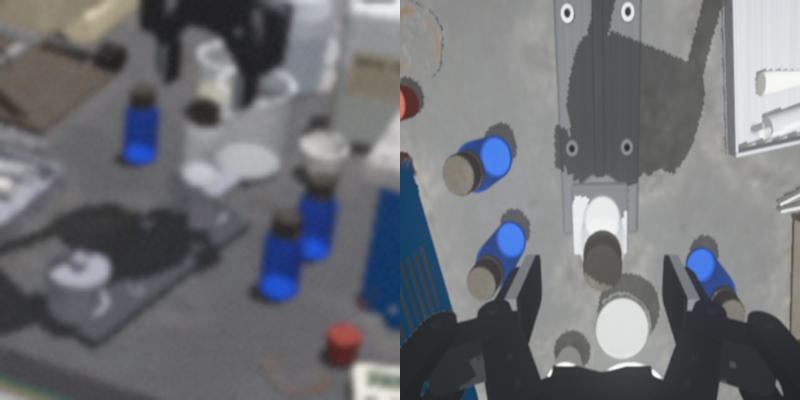

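The bottle sits midway between the open fingers (cap at (602,258), fingers at 530 and 680), and the blue ones are clear. I descend and close.

>>> step_arm(
  targets=[
    {"travel": [0.003, 0, -0.05], "angular": [0, 0, 0], "gripper": 0.8},
    {"travel": [0.003, 0, -0.1], "angular": [0, 0, 0], "gripper": 0.8},
    {"travel": [0.003, 0, -0.1], "angular": [0, 0, 0], "gripper": 0.8},
    {"travel": [0.003, 0, -0.1], "angular": [0, 0, 0], "gripper": 0.35},
    {"travel": [0.003, 0, -0.1], "angular": [0, 0, 0], "gripper": 0.2},
    {"travel": [0.003, 0, -0.1], "angular": [0, 0, 0], "gripper": 0.2},
    {"travel": [0.003, 0, -0.1], "angular": [0, 0, 0], "gripper": 0.2},
    {"travel": [0.003, 0, -0.1], "angular": [0, 0, 0], "gripper": 0.2},
  ],
  squeeze=30,
)

```text
t: 4.25
tool_pos: [0.5502, -0.2382, 0.0974]
tool_rot: [0.415, 3.11, -0.003]
contact_force: [-0.3, 1.3, 7.2]
opening: 0.0327
grip_force: 29.9
```

>>> step_arm(
  targets=[
    {"travel": [0, 0, 0.03], "angular": [0, 0, 0], "gripper": 0.2},
    {"travel": [0, 0, 0.08], "angular": [0, 0, 0], "gripper": 0.2},
    {"travel": [0, 0, 0.12], "angular": [0, 0, 0], "gripper": 0.2},
    {"travel": [0, 0, 0.12], "angular": [0, 0, 0], "gripper": 0.2},
    {"travel": [-0.06, 0, 0.12], "angular": [0, 0, 0], "gripper": 0.2},
    {"travel": [-0.12, 0, 0.12], "angular": [0, 0, 0], "gripper": 0.2},
    {"travel": [-0.18, 0, 0.12], "angular": [0, 0, 0], "gripper": 0.2},
    {"travel": [-0.18, 0, 0.12], "angular": [0, 0, 0], "gripper": 0.2},
  ],
)

```text
t: 5.05
tool_pos: [0.4367, -0.2364, 0.1638]
tool_rot: [-0.418, -3.11, -0.002]
contact_force: [0.4, -0.2, -0.4]
opening: 0.0325
grip_force: 30.1
```

```bash
python3 - <<'E'
from h import *
s=cam('scene');w=cam('wrist');cv2.imwrite('pics/g2.png',np.hstack([cv2.resize(s['img'][150:270,230:350,::-1],(400,400),interpolation=cv2.INTER_CUBIC),cv2.resize(w['img'][:,:,::-1],(400,400))]))
o=ctrl.get_obs();print(o['tool_pos'],o['contact_force'],o['opening'],o['grip_force'])
E
```

```text
[ 0.43995993 -0.23729829  0.16545429] [ 0.02881063 -0.10866909 -0.09079148] 0.03257350603789235 30.10853120867978
```

View pics/g2.png

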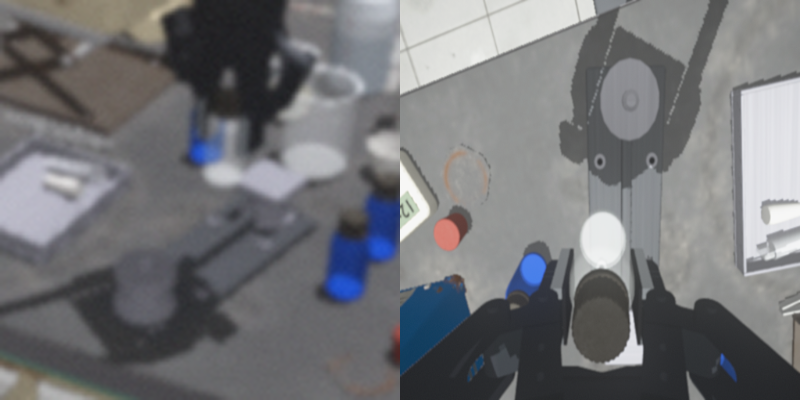

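Right picture: the bottle hangs upright between the pads (cap at (602,315), bottom at (603,240)). Left picture: the blue ones are untouched. I carry it to the near half of the tray.

>>> step_arm(
  targets=[
    {"travel": [0, 0.06, 0], "angular": [0, 0, 0], "gripper": 0.2},
    {"travel": [0, 0.14, 0], "angular": [0, 0, 0], "gripper": 0.2},
    {"travel": [0, 0.22, 0], "angular": [0, 0, 0], "gripper": 0.2},
    {"travel": [0, 0.3, 0], "angular": [0, 0, 0], "gripper": 0.2},
    {"travel": [0, 0.336, 0], "angular": [0, 0, 0], "gripper": 0.2},
    {"travel": [0, 0.336, -0.05], "angular": [0, 0, 0], "gripper": 0.2},
    {"travel": [0, 0.336, -0.11], "angular": [0, 0, 0], "gripper": 0.2},
    {"travel": [0, 0.336, -0.16], "angular": [0, 0, 0], "gripper": 0.2},
    {"travel": [0, 0.336, -0.175], "angular": [0, 0, 0], "gripper": 0.2},
    {"travel": [0, 0.336, -0.175], "angular": [0, 0, 0], "gripper": 0.2},
  ],
)

```text
t: 6.15
tool_pos: [0.44, -0.0353, 0.0598]
tool_rot: [-0.414, -3.111, -0.001]
contact_force: [-0.0, -0.2, -0.8]
opening: 0.0324
grip_force: 30.2
```

>>> step_arm(
  targets=[
    {"travel": [0, 0, -0.003], "angular": [0, 0, 0], "gripper": 0.2},
    {"travel": [0, 0, -0.006], "angular": [0, 0, 0], "gripper": 0.2},
    {"travel": [0, 0, -0.009], "angular": [0, 0, 0], "gripper": 0.2},
    {"travel": [0, 0, -0.009], "angular": [0, 0, 0], "gripper": 0.2},
  ],
)

```text
t: 6.55
tool_pos: [0.4409, -0.036, 0.0563]
tool_rot: [0.415, 3.113, -0.0]
contact_force: [0.0, -0.5, -0.6]
opening: 0.0325
grip_force: 30.2
```

>>> step_arm(
  targets=[
    {"travel": [0, 0, -0.003], "angular": [0, 0, 0], "gripper": 0.2},
    {"travel": [0, 0, -0.005], "angular": [0, 0, 0], "gripper": 0.2},
    {"travel": [0, 0, -0.006], "angular": [0, 0, 0], "gripper": 0.2},
    {"travel": [0, 0, -0.006], "angular": [0, 0, 0], "gripper": 0.2},
  ],
)

```text
t: 6.95
tool_pos: [0.4403, -0.0358, 0.0518]
tool_rot: [-0.415, -3.114, -0.0]
contact_force: [0.6, 0.2, 0.3]
opening: 0.0324
grip_force: 30.2
```

>>> step_arm(
  targets=[
    {"travel": [0, 0, -0.003], "angular": [0, 0, 0], "gripper": 0.2},
    {"travel": [0, 0, -0.005], "angular": [0, 0, 0], "gripper": 0.2},
    {"travel": [0, 0, -0.005], "angular": [0, 0, 0], "gripper": 0.2},
  ],
)

```text
t: 7.25
tool_pos: [0.441, -0.0359, 0.0504]
tool_rot: [0.415, 3.114, -0.0]
contact_force: [-3.9, 1.9, 8.7]
opening: 0.0324
grip_force: 31.0
```

The bottle touches the tray floor. I release it and rise.

>>> step_arm(
  targets=[
    {"travel": [0, 0, 0.002], "angular": [0, 0, 0], "gripper": 0.45},
    {"travel": [0, 0, 0.002], "angular": [0, 0, 0], "gripper": 0.6},
    {"travel": [0, 0, 0.002], "angular": [0, 0, 0], "gripper": 0.7},
    {"travel": [0, 0, 0.002], "angular": [0, 0, 0], "gripper": 0.7},
    {"travel": [0, 0, 0.05], "angular": [0, 0, 0], "gripper": 0.7},
    {"travel": [0, 0, 0.13], "angular": [0, 0, 0], "gripper": 0.7},
    {"travel": [0, 0, 0.2], "angular": [0, 0, 0], "gripper": 0.7},
    {"travel": [-0.05, 0, 0.25], "angular": [0, 0, 0], "gripper": 0.7},
    {"travel": [-0.05, 0, 0.25], "angular": [0, 0, 0], "gripper": 0.7},
  ],
)

```text
t: 8.15
tool_pos: [0.4118, -0.0364, 0.2052]
tool_rot: [0.414, 3.103, -0.003]
contact_force: [0.6, -0.1, -0.3]
opening: 0.0598
grip_force: 0.0
```

```bash
python3 - <<'E'
from h import *
w=cam('wrist');t=cam('top');import pickle;pickle.dump((w,t),open('w3.pkl','wb'))
cv2.imwrite('pics/g3.png',np.hstack([cv2.resize(w['img'][:,:,::-1],(400,300)),cv2.resize(t['img'][160:250,200:320,::-1],(400,300),interpolation=cv2.INTER_CUBIC)]))
o=ctrl.get_obs();print(o['t'],o['tool_pos'],o['tool_rot'],o['contact_force'],o['opening'])
E
```

```text
8.25 [ 0.41069143 -0.03591332  0.1998183 ] [ 4.15469345e-01  3.11114861e+00 -5.43670198e-04] [0.36982197 0.44188912 0.60383569] 0.06021325680775497
```

View pics/g3.png

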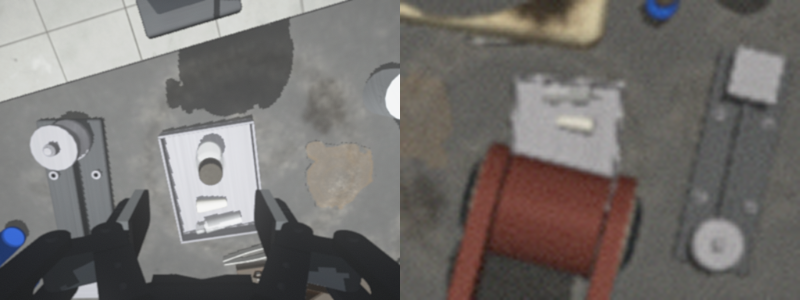

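Wrist picture: the bottle stands upright in the near half (cap at (210,171), base at (208,150)). The stopper and plug at (210,205)-(222,222) are untouched and the pad is free. Next is the lever.

>>> step_arm(
  targets=[
    {"travel": [0.02, 0.08, 0], "angular": [0, 0, 0.19], "gripper": 1},
    {"travel": [0.04, 0.16, 0], "angular": [0, 0, 0.38], "gripper": 1},
    {"travel": [0.06, 0.24, 0], "angular": [0, 0, 0.57], "gripper": 1},
    {"travel": [0.08, 0.32, 0], "angular": [0, 0, 0.76], "gripper": 1},
    {"travel": [0.092, 0.4, 0], "angular": [0, 0, 0.85], "gripper": 1},
    {"travel": [0.092, 0.4075, -0.08], "angular": [0, 0, 0.85], "gripper": 1},
    {"travel": [0.092, 0.4075, -0.15], "angular": [0, 0, 0.85], "gripper": 1},
    {"travel": [0.092, 0.4075, -0.15], "angular": [0, 0, 0.85], "gripper": 1},
    {"travel": [0.092, 0.4075, -0.15], "angular": [0, 0, 0.85], "gripper": 1},
  ],
)

```text
t: 9.15
tool_pos: [0.4644, 0.2084, 0.1069]
tool_rot: [0.627, -3.073, 0.001]
contact_force: [0.4, -0.5, 1.1]
opening: 0.0852
grip_force: 0.0
```

```bash
python3 - <<'E'
from h import *
w=cam('wrist');import pickle;pickle.dump(w,open('w4.pkl','wb'))
cv2.imwrite('pics/g4.png',w['img'][:,:,::-1])
o=ctrl.get_obs();print(o['t'],o['tool_pos'],o['tool_rot'])
R=cv2.Rodrigues(o['tool_rot'])[0];print(np.degrees(np.arctan2(R[1,1],R[0,1])), R[:,2])
print(proj(w,[[.4664,.2085,.031],[.422,.189,.044],[.5875,.2592,.031]]))
E
```

```text
9.2 [0.46604847 0.20862323 0.10928263] [ 6.27068913e-01 -3.07792764e+00  6.63060552e-05]
113.030652097273 [-4.20534540e-04 -1.28760740e-04 -9.99999903e-01]
[[257.63474906 217.58733239]
 [256.53515488 141.75633702]
 [256.6181016  388.23389427]]
```

View pics/g4.png

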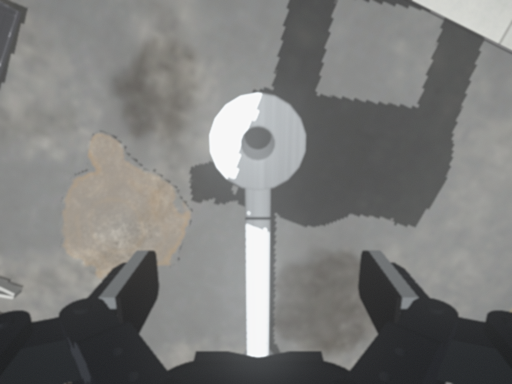

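The scribe is at (258,217) and the boss at (258,141), exactly where predicted, with the web straight between the fingers. I descend and grip.

>>> step_arm(
  targets=[
    {"travel": [0, 0, -0.06], "angular": [0, 0, 0], "gripper": 1},
    {"travel": [0, 0, -0.11], "angular": [0, 0, 0], "gripper": 1},
    {"travel": [0, 0, -0.137], "angular": [0, 0, 0], "gripper": 1},
    {"travel": [0, 0, -0.137], "angular": [0, 0, 0], "gripper": 0.6},
    {"travel": [0, 0, -0.137], "angular": [0, 0, 0], "gripper": 0.4},
    {"travel": [0, 0, -0.137], "angular": [0, 0, 0], "gripper": 0.3},
    {"travel": [0, 0, -0.137], "angular": [0, 0, 0], "gripper": 0.3},
  ],
  squeeze=80,
)

```text
t: 9.9
tool_pos: [0.4672, 0.2091, 0.0289]
tool_rot: [-0.627, 3.075, 0.0]
contact_force: [0.1, -0.6, -0.2]
opening: 0.0284
grip_force: 0.0
```

>>> step_arm(
  targets=[
    {"travel": [0, 0, 0], "angular": [0, 0, 0], "gripper": 0.2},
    {"travel": [0, 0, 0], "angular": [0, 0, 0], "gripper": 0.1},
    {"travel": [0, 0, 0], "angular": [0, 0, 0], "gripper": 0.05},
    {"travel": [0, 0, 0], "angular": [0, 0, 0], "gripper": 0.05},
    {"travel": [0, 0, 0], "angular": [0, 0, 0], "gripper": 0.05},
  ],
)

```text
t: 10.4
tool_pos: [0.4666, 0.2089, 0.0282]
tool_rot: [-0.628, 3.077, -0.0]
contact_force: [-1.6, -0.5, 6.5]
opening: 0.0143
grip_force: 78.6
```

>>> step_arm(
  targets=[
    {"travel": [0, 0, 0.015], "angular": [0, 0, 0], "gripper": 0.05},
    {"travel": [0, 0, 0.04], "angular": [0, 0, 0], "gripper": 0.05},
    {"travel": [0, 0, 0.07], "angular": [0, 0, 0], "gripper": 0.05},
    {"travel": [-0.03, 0, 0.09], "angular": [0, 0, 0], "gripper": 0.05},
    {"travel": [-0.06, 0, 0.12], "angular": [0, 0, 0], "gripper": 0.05},
    {"travel": [-0.09, 0, 0.15], "angular": [0, 0, 0], "gripper": 0.05},
    {"travel": [-0.117, 0, 0.17], "angular": [0, 0, 0], "gripper": 0.05},
    {"travel": [-0.117, 0, 0.17], "angular": [0, 0, 0], "gripper": 0.05},
    {"travel": [-0.117, 0, 0.17], "angular": [0, 0, 0], "gripper": 0.05},
  ],
)

```text
t: 11.3
tool_pos: [0.3957, 0.2088, 0.1293]
tool_rot: [-0.628, 3.076, 0.0]
contact_force: [0.1, 0.5, -3.2]
opening: 0.0147
grip_force: 78.4
```

```bash
python3 - <<'E'
from h import *
import pickle
w=cam('wrist'); pickle.dump(w,open('w5.pkl','wb'))
o=ctrl.get_obs();print(o['t'],o['tool_pos'],o['wrist_torque'],o['contact_force'],o['opening'],o['grip_force'])
cv2.imwrite('pics/g5.png',w['img'][:,:,::-1])
# fixture from post-bottle images
w3,t3=pickle.load(open('w3.pkl','rb'))
for n,u,v,z in(('pinW',53*1.28,147*1.28,.05),('pinpinW',50*1.28,148*1.28,.062)):print(n,ray(w3,u,v,z).round(4))
g=cv2.cvtColor(t3['img'],cv2.COLOR_RGB2GRAY)
s=g[170:197,295:320]; m=cv2.threshold(s,0,255,cv2.THRESH_OTSU)[1]
n,l,st,ce=cv2.connectedComponentsWithStats(m);i=1+st[1:,4].argmax();c=ce[i]+[295,170];print('pad',st[i],c,ray(t3,*c,.05).round(4))
s=g[220:247,283:309]; m=cv2.threshold(s,0,255,cv2.THRESH_OTSU)[1]
n,l,st,ce=cv2.connectedComponentsWithStats(m);i=1+st[1:,4].argmax();c=ce[i]+[283,220];print('pin',st[i],c,ray(t3,*c,.05).round(4))
E
```

```text
11.35 [0.39560084 0.20864517 0.12871193] [ 0.01364446  0.01824567 -0.01576135] [-0.03263253 -0.1923943  -3.68533963] 0.01413095027936015 78.38398575782776
pinW [ 0.3753 -0.1943  0.05  ]
pinpinW [ 0.3741 -0.1901  0.062 ]
pad [  4   4  16  17 205] [306.46341463 182.06829268] [ 0.5506 -0.2397  0.05  ]
pin [  5   6  15  15 181] [294.97790055 232.85082873] [ 0.3764 -0.1956  0.05  ]
```

>>> step_arm(
  targets=[
    {"travel": [-0.02, -0.02, 0.03], "angular": [0, 0, -0.05], "gripper": 0.05},
    {"travel": [-0.02, -0.06, 0.05], "angular": [0, 0, -0.15], "gripper": 0.05},
    {"travel": [-0.02, -0.11, 0.05], "angular": [0, 0, -0.27], "gripper": 0.05},
    {"travel": [-0.02, -0.17, 0.05], "angular": [0, 0, -0.39], "gripper": 0.05},
    {"travel": [-0.02, -0.23, 0.05], "angular": [0, 0, -0.51], "gripper": 0.05},
    {"travel": [-0.02, -0.29, 0.05], "angular": [0, 0, -0.63], "gripper": 0.05},
    {"travel": [-0.02, -0.35, 0.05], "angular": [0, 0, -0.74], "gripper": 0.05},
    {"travel": [-0.02, -0.4, 0.05], "angular": [0, 0, -0.81], "gripper": 0.05},
    {"travel": [-0.02, -0.43, 0.05], "angular": [0, 0, -0.827], "gripper": 0.05},
    {"travel": [-0.02, -0.44, 0.05], "angular": [0, 0, -0.827], "gripper": 0.05},
  ],
)

```text
t: 12.35
tool_pos: [0.3833, -0.0571, 0.1581]
tool_rot: [-0.392, -3.115, -0.0]
contact_force: [-0.5, -0.1, -3.5]
opening: 0.0143
grip_force: 78.7
```

```bash
python3 - <<'E'
from h import *
o=ctrl.get_obs();print(o['t'],o['tool_pos'],o['wrist_torque'],o['contact_force'],o['opening'],o['grip_force'])
R=cv2.Rodrigues(o['tool_rot'])[0];print(np.degrees(np.arctan2(R[1,1],R[0,1])), R[:,2])
p=o['tool_pos'];print((np.array([.4235,-.207,.128])-p)/.6)
E
```

```text
12.35 [ 0.38334534 -0.05707231  0.15812167] [ 0.0230499   0.04014186 -0.00721485] [-0.47767633 -0.13584525 -3.48372335] 0.014278350800223914 78.73704314231873
75.6422530572408 [-1.56095286e-03  2.36983363e-04 -9.99998754e-01]
[ 0.06692443 -0.24987948 -0.05020279]
```

>>> step_arm(
  targets=[
    {"travel": [0.01, -0.03, 0], "angular": [0, 0, 0], "gripper": 0.05},
    {"travel": [0.02, -0.08, 0], "angular": [0, 0, 0], "gripper": 0.05},
    {"travel": [0.04, -0.14, 0], "angular": [0, 0, 0], "gripper": 0.05},
    {"travel": [0.055, -0.2, 0], "angular": [0, 0, 0], "gripper": 0.05},
    {"travel": [0.066, -0.24, -0.01], "angular": [0, 0, 0], "gripper": 0.05},
    {"travel": [0.066, -0.253, -0.03], "angular": [0, 0, 0], "gripper": 0.05},
    {"travel": [0.066, -0.253, -0.045], "angular": [0, 0, 0], "gripper": 0.05},
    {"travel": [0.066, -0.253, -0.052], "angular": [0, 0, 0], "gripper": 0.05},
    {"travel": [0.066, -0.253, -0.052], "angular": [0, 0, 0], "gripper": 0.05},
    {"travel": [0.066, -0.253, -0.052], "angular": [0, 0, 0], "gripper": 0.05},
  ],
)

```text
t: 13.35
tool_pos: [0.423, -0.2061, 0.1275]
tool_rot: [-0.385, -3.118, -0.0]
contact_force: [-0.3, -0.6, -3.4]
opening: 0.0139
grip_force: 78.8
```

```bash
python3 - <<'E'
from h import *
import pickle
w=cam('wrist');t=cam('top');s=cam('scene');pickle.dump((w,t,s),open('w6.pkl','wb'))
o=ctrl.get_obs();print(o['t'],o['tool_pos'],o['contact_force'],o['opening'],o['grip_force'])
R=cv2.Rodrigues(o['tool_rot'])[0];print(np.degrees(np.arctan2(R[1,1],R[0,1])), R[:,2])
# expected projections: boss top .144, eye top .131 above posts
B=[.376,-.195];E=[.5505,-.2392]
for n,d in(('w',w),('t',t),('s',s)):print(n,proj(d,[[*B,.144],[*E,.131],[*B,.1],[*E,.1],[*B,.05],[*E,.05]]).round(1).tolist())
f=lambda a,w_,h_:cv2.resize(a[:,:,::-1],(w_,h_),interpolation=cv2.INTER_CUBIC)
cv2.imwrite('pics/g6.png',np.hstack([f(w['img'],400,300),f(s['img'][150:270,230:390],400,300)]))
E
```

```text
13.5 [ 0.42342106 -0.20682944  0.12829017] [-0.03250452  0.23764497 -3.22339756] 0.014386138693045983 78.82667183876038
75.87952003289809 [ 1.15329007e-03 -7.46446298e-04 -9.99999056e-01]
w [[255.0, 165.7], [255.3, 513.2], [256.1, 146.9], [255.8, 451.5], [256.7, 135.1], [256.4, 383.3]]
t [[297.3, 233.6], [309.1, 179.8], [296.1, 233.3], [308.0, 180.7], [294.8, 233.0], [306.3, 182.1]]
s [[273.7, 200.7], [312.4, 179.6], [273.2, 214.7], [311.5, 188.8], [272.6, 229.8], [310.2, 203.0]]
```

View pics/g6.png

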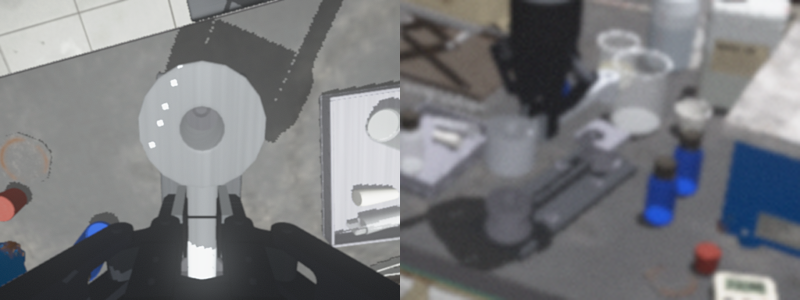

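```bash
python3 - <<'E'
from h import *
import pickle
w,t,s=pickle.load(open('w6.pkl','rb'))
g=cv2.GaussianBlur(cv2.cvtColor(w['img'],cv2.COLOR_RGB2GRAY),(0,0),1)
for r in((75,92),(20,36)):
    c=cv2.HoughCircles(g,cv2.HOUGH_GRADIENT,1,60,param1=60,param2=15,minRadius=r[0],maxRadius=r[1])
    for a in (c[0][:2] if c is not None else []): print(a,ray(w,a[0],a[1],.144).round(4))
# web centreline rows 245..340 -> direction in world
import numpy as np
for v in (255,270,310,330):
    e=np.gradient(g[v,215:300].astype(float)); l=215+e[:43].argmax(); h=215+43+e[43:].argmin(); print(v,l,h,ray(w,(l+h)/2,v,.131).round(4))
E
```

```text
[258.5 160.5  81.5] [ 0.3746 -0.1935  0.144 ]
[490.5 158.5  21.7] [ 0.3919 -0.1217  0.144 ]
[258.5 162.5  28.8] [ 0.3753 -0.1937  0.144 ]
255 240 277 [ 0.4128 -0.2031  0.131 ]
270 240 277 [ 0.4191 -0.2046  0.131 ]
310 240 276 [ 0.4366 -0.2092  0.131 ]
330 240 276 [ 0.4459 -0.2116  0.131 ]
```

Boss and pin agree within 1 mm, the web points at -14.4° as the fixture does, and the wrist carries only the lever's weight. One settling row set, then I hand in.

>>> step_arm(
  targets=[
    {"travel": [0, 0, 0], "angular": [0, 0, 0], "gripper": 0.05},
    {"travel": [0, 0, 0], "angular": [0, 0, 0], "gripper": 0.05},
    {"travel": [0, 0, 0], "angular": [0, 0, 0], "gripper": 0.05},
    {"travel": [0, 0, 0], "angular": [0, 0, 0], "gripper": 0.05},
    {"travel": [0, 0, 0], "angular": [0, 0, 0], "gripper": 0.05},
  ],
)

```text
t: 14.0
tool_pos: [0.4231, -0.2071, 0.1276]
tool_rot: [0.387, 3.118, -0.0]
contact_force: [0.3, -0.6, -2.8]
opening: 0.0143
grip_force: 78.8
```

```bash
python3 -c "
from station import ctrl
o=ctrl.get_obs();print(o['t'],o['tool_pos'],o['grip_force'],abs(o['dq']).max());print(ctrl.finish_job())"
```

```text
14.0 [ 0.42306428 -0.20714136  0.12763012] 78.82561683654785 0.00169595484175615
the job is handed in; nothing more can be done
None
```

The job is handed in at 14.0 s: the bottle stands upright in the tray's near half, and the lever is held still about 5 cm above the posts, boss within about 1 mm of the pin and web in line with the fixture (its level judged only from the vertical tool and low wrist torque); I viewed 11 pictures, one over the limit of 10.

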